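# Load the reagent rack in reverse order

## Task

Move the three cartons and the dropper bottle from the storage rack (four bays lined with black pads) into the empty steel rack beside it, one to a bay, in reverse order: what stood in the leftmost bay goes into the rightmost bay of the empty rack, the second from the left into the second from the right, and so on (left and right as the robot sees them). Leave each standing upright, flat on the floor of its bay.

Things in the scene. Friction and masses are not known exactly. Their poses are not given: they have to be found in the camera images.
- storage_rack: Dark grey plastic rack with black pads, full at the start: a row of four bays along its y, fixed to the worktop. 86 mm (x) by 368 mm (y), walls 18 mm high. Origin under its centre on the worktop, z up, y to the robot's left (within 0.1 rad). Bay centres at y = +135, +45, -45, -135 mm. Each bay holds one thin rubber pad whose top is 8 mm above the worktop; the goods stand on the pads.
- reagent_rack: Bare steel rack, without pads, empty at the start, fixed to the worktop, of the same shape: 86 mm (x) by 368 mm (y), four bays in a row along y, centres at y = +135, +45, -45, -135 mm and x = 0. Each bay is 70 mm (x) by 82 mm (y) inside; its floor is 6 mm above the worktop, the walls and dividers are 8 mm thick and their tops 18 mm above the worktop. Origin under its centre on the worktop, z up, y to the robot's left (within 0.1 rad).
- wide_carton_mid (a point): Folding carton standing upright, the widest of the three cartons: 40 mm (its x) by 62 mm (its y) by 85 mm tall, white with a blue band. The point is its centre, half-way up (42.5 mm above its foot); z up. Loose, under 0.15 kg.
- low_carton_mid (a point): Folding carton standing upright, the lowest of the three: 50 mm (its x) by 55 mm (its y) by 70 mm tall, yellow with a red band. The point is its centre, half-way up (35 mm above its foot); z up. Loose, under 0.15 kg.
- tall_carton_mid (a point): Folding carton standing upright, the tallest of the three: 45 mm (its x) by 50 mm (its y) by 95 mm tall, pale green with a blue band. The point is its centre, half-way up (47.5 mm above its foot); z up. Loose, under 0.15 kg.
- dropper_bottle_mid (a point): Round dropper bottle standing upright, 100 mm tall: a cylindrical body 39 mm across up to 69 mm above its foot, then a 21 mm screw cap and a narrow nozzle; the only bottle in the row. Grip it round the body. The point is its centre, half-way up (50 mm above its foot); z up. Loose, under 0.15 kg.
- wide_carton_pad: Black rubber pad 64 x 76 x 2 mm, fixed in the storage rack bay in which the wide carton stands at the start; it stays there and so still marks that bay later. All four pads look alike. Origin at the centre of its underside, 6 mm above the worktop; axes parallel to the rack's.
- low_carton_pad: Black rubber pad 64 x 76 x 2 mm, fixed in the storage rack bay in which the low carton stands at the start; it stays there and so still marks that bay later. All four pads look alike. Origin at the centre of its underside, 6 mm above the worktop; axes parallel to the rack's.
- tall_carton_pad: Black rubber pad 64 x 76 x 2 mm, fixed in the storage rack bay in which the tall carton stands at the start; it stays there and so still marks that bay later. All four pads look alike. Origin at the centre of its underside, 6 mm above the worktop; axes parallel to the rack's.
- dropper_bottle_pad: Black rubber pad 64 x 76 x 2 mm, fixed in the storage rack bay in which the dropper bottle stands at the start; it stays there and so still marks that bay later. All four pads look alike. Origin at the centre of its underside, 6 mm above the worktop; axes parallel to the rack's.

How it is judged:
By the outcome, as a careful person would: the job done as asked, in the order asked, and still so for the second after the job is handed in, with the robot touching nothing.
It also fails if it takes over 102 s, if anything falls off the work surface, if the arm or the gripper's body presses on something with over 40 N, if the wrist force passes 120 N, or if a joint passes its speed limit or range.

## Robot

A 6-joint arm with a two-finger parallel gripper is mounted at the origin on a cart in front of the work surface, level with it; the furniture and walls round the work are solid. World frame = base frame: x ahead of the robot, y to its left, z up, the work surface at z = 0. Lengths are in mm, angles in rad, forces in N, time in s.
With the tool pointing down it reaches from about 350 to 875 mm from the base axis. Payload 4.2 kg.
Tool frame: the origin (TCP) lies at the very end of the fingers, on their centre line; the grasp point (between the pads) lies 19 mm behind it; z points along the fingers, y is the line along which they close (so a half turn about z gives the same grasp; the last joint's range is limited). The gripper opens to 85 mm and grips with 20 to 120 N. Pads are 22 mm wide; open, the fingers measure 114 mm over their backs; the gripper's body (76 mm by 85 mm) begins 54 mm behind the grasp point. The pads swing forward as they close: fully open they stand 13 mm farther back than shut.
Start: joints at [1.573, 0.385, 0.008, 0, -1.194, -0.259], TCP at [158.71, 604.492, 231.312] pointing down, gripper open.
Joint ranges: [-3.14, 3.14], [-1.21, 2.06], [-1.07, 1.41], [-3.16, 2.05], [-2.99, -0.16], [-3.1, 3.1]. Speed limits (rad/s): [2.79, 2.79, 3.14, 3.14, 3.14, 3.14].

## Interface

Orientations are given as a unit quaternion [x, y, z, w].
In Python, from bench import read_state, get_image, camera_model, job_done gives the robot as it stands.
- The arm moves only by the shell command python3 -m handwheel 'ROWS'. ROWS is JSON, a list of rows, each a list of 7 numbers: the shift along the tool's x, y, z in m, then the turn, a rotation vector about the tool's x, y, z in rad, then the gripper's target within -1 to 1 (fully open at 1, half-way at 0, shut at -1). In form: [[dx, dy, dz, wx, wy, wz, jaw], ...]. A call has 1 to 10 rows; each row is the pose to reach, as a shift and turn from the pose commanded when the call began, along the tool's axes at that moment; what a row does not reach only later rows make up. A row lasts 1/8 s, in which the tool goes at most 62.5 mm and 10.7 degrees, less where a joint would pass 70% of its speed; a pose out of reach is approached as far as the arm can. A call with a gripper value outside its range is refused whole. The fingers move at their own pace and stop on an object; the grip force is fixed at half the most. Time passes only in rows, so rows that repeat a pose let the fingers close. It gives the time, the measured TCP pose, the force, the opening and the grip force at its end, in the units of the state.
- read_state(): the state, without advancing time (a new reading comes with each control period).
- get_image(name): name is "scene" or "top" or "wrist"; returns (picture, depth): 400x640x3 uint8, blue, green, red; 400x640 float32, mm along the optical axis (not along the pixel's ray), 0 where there is no reading.
- camera_model(name): a dict with "K" (3x3 intrinsics, pixels), "rvec" (rotation vector, rad) and "tvec" (3), from world to camera coordinates, as OpenCV has them; the wrist camera has in their place "hand_eye" (4x4, takes a point from camera to tool coordinates, whose origin is the TCP and whose axes are the flange's). Camera axes: x right, y down, z forward; pixel columns grow to the right and rows downward; lengths in mm; the calibration is good to about 2 mm. A picture is of the moment at which its call begins: read the wrist's pose just before it. camera_model takes no time and is no camera call.
- job_done(): hands the job in; it is judged then, once.
The state is a dict: "clock": time; "joints": joint angles; "joint_vel": joint speeds; "joint_efforts": joint torques, N m; "position": TCP position; "ee_rot": TCP orientation; "contact_force": force on the tool from outside, world axes, zero at the start; "wrist_torque": the same for the moment, N m; "gripper_width": finger opening in mm; "grasp_force": force on a finger pad.
Only numpy, scipy, OpenCV 4.12 (cv2) and the standard library are available. Lean on these libraries where they do the work, as an engineer would, in place of code of your own. Each camera call takes 0.05 s, during which the arm holds its last target. There are 200 camera calls.

## Working session

There is one attempt and no reset: what is moved stays moved. The work goes in short steps, Python scripts to look and compute and a shell command to move; the robot and the scene stay as the last step left them, time stands still between calls to the robot, and variables do not carry over. Pictures are saved under pics/ and viewed, at most 14 in all, crops included, and the job is handed in when it is done.

```bash
mkdir -p pics; python3 - <<'E'
from bench import *
import cv2,numpy as np
for n in("scene","top"):
    p,d=get_image(n);cv2.imwrite(f"pics/{n}0.png",p);np.save(f"pics/{n}0.npy",d)
    m=camera_model(n);R=cv2.Rodrigues(np.array(m["rvec"],float))[0]
    print(n,m["K"],-R.T@np.array(m["tvec"]).ravel(),R.round(2))
s=read_state();print(s)
E
```

```text
scene [[405.6000688    0.         319.6790723 ]
 [  0.         405.6000688  201.02974899]
 [  0.           0.           1.        ]] [-65.03755236 549.11533737 473.22669022] [[-0.62 -0.78  0.02]
 [-0.36  0.27 -0.89]
 [ 0.69 -0.56 -0.46]]
top [[451.35447496   0.         317.60823281]
 [  0.         451.35447496 202.47925933]
 [  0.           0.           1.        ]] [374.1555219   56.97560619 921.34950034] [[-0.01 -1.   -0.01]
 [-0.99  0.01 -0.15]
 [ 0.15  0.01 -0.99]]
{'clock': 0.1, 'joints': array([ 1.57261555e+00,  3.85467640e-01,  6.72804940e-03, -3.96797999e-04,
       -1.19400062e+00, -2.58582499e-01]), 'joint_vel': array([-0.00074649, -0.00154536,  0.0026032 ,  0.00178214,  0.00035054,
        0.00045719]), 'joint_efforts': array([ 3.62118408e-05, -3.93316054e+01,  1.88929689e+01,  4.19794679e+00,
       -2.58182677e-03,  5.26103406e-06]), 'position': array([158.59161044, 603.99317536, 230.33042012]), 'ee_rot': array([ 9.91760533e-01, -1.28101780e-01, -5.66585037e-05,  9.87658862e-04]), 'contact_force': array([ 0.07425324, -0.03328028, -0.21729006]), 'wrist_torque': array([-0.01790907, -0.03019986,  0.02945772]), 'grasp_force': 0.0, 'gripper_width': 85.46926976824878}
```

View pics/top0.png

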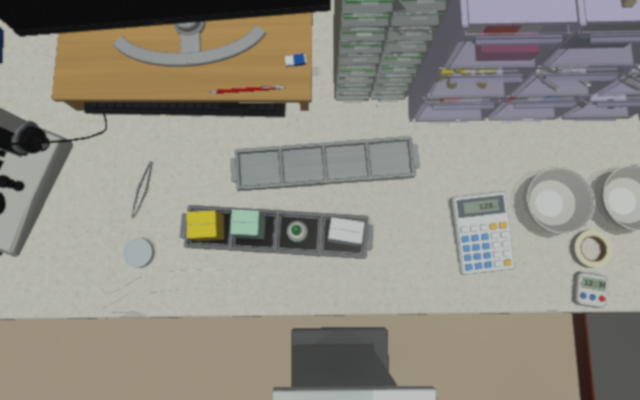

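View pics/scene0.png

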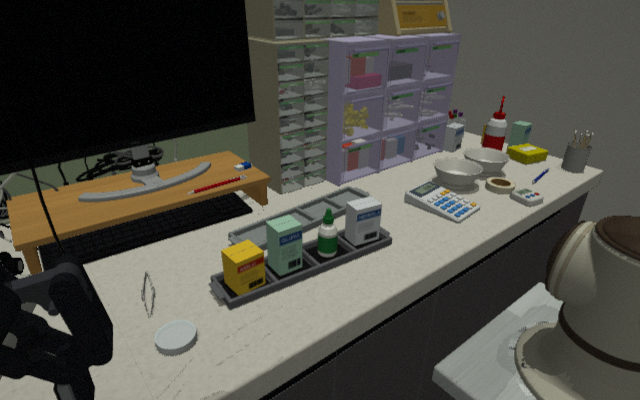

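The top view shows the storage rack holding yellow/low (204,225), green/tall (245,222), the bottle (296,231) and white/wide (346,231). The empty rack is behind it at (325,163), with drawers and shelving behind that.

```bash
cat > h.py <<'E'
from bench import *
import cv2,numpy as np
from scipy.spatial.transform import Rotation as Ro
def cam(n):
    m=camera_model(n);return np.array(m["K"],float),cv2.Rodrigues(np.array(m["rvec"],float))[0],np.array(m["tvec"],float).ravel()
def cast(n,uv,z):
    K,R,t=cam(n);uv=np.atleast_2d(uv).astype(float)
    r=np.c_[uv,np.ones(len(uv))]@np.linalg.inv(K).T@R;c=-R.T@t
    return c+r*((z-c[2])/r[:,2])[:,None]
def cloud(n,d):
    K,R,t=cam(n);v,u=np.indices(d.shape);p=np.stack([u,v,np.ones_like(u)],-1)@np.linalg.inv(K).T*d[...,None]
    return (p-t)@R
E
python3 - <<'E'
from h import *
p=cv2.imread("pics/top0.png");d=np.load("pics/top0.npy");P=cloud("top",d);Z=P[...,2]
print("table z",np.median(Z[270:300,200:400]),Z[270:300,200:400].std())
hsv=cv2.cvtColor(p,cv2.COLOR_BGR2HSV)
# tops by depth
for n,(u,v),h in(("low",(204,225),78),("tall",(245,222),103),("wide",(346,231),93),("bottle",(296,231),77)):
    m=np.zeros(Z.shape,np.uint8);a=np.abs(Z-h)<9;m[v-28:v+28,u-28:u+28]=a[v-28:v+28,u-28:u+28]
    k=cv2.findContours(m,0,1)[0];k=max(k,key=cv2.contourArea).reshape(-1,2)
    W=cast("top",k,h)[:,:2].astype(np.float32)
    print(n,cv2.minAreaRect(W),np.median(Z[m>0]),m.sum())
for n,lo,hi,box in(("stor",0,90,(195,265,175,385)),("reag",60,175,(128,200,222,428))):
    r0,r1,c0,c1=box;g=p.max(2);m=np.zeros(Z.shape,np.uint8);m[r0:r1,c0:c1]=((g>=lo)&(g<hi))[r0:r1,c0:c1]
    m=cv2.morphologyEx(m,cv2.MORPH_CLOSE,np.ones((5,5)))
    k=max(cv2.findContours(m,0,1)[0],key=cv2.contourArea).reshape(-1,2)
    W=cast("top",k,18)[:,:2].astype(np.float32);print(n,cv2.minAreaRect(W))
    cv2.drawContours(p,[k.reshape(-1,1,2)],-1,(0,0,255),1)
print([p0.round() for p0 in P[163,[240,325,410]]],"obstacles: x min of tall stuff per y")
for y in range(-200,300,50):
    s=(abs(P[...,1]-y)<25)&(Z>40)&(P[...,0]>480);print(y,np.sort(P[...,0][s])[:20:19].round(), Z[s].max().round() if s.any() else 0)
cv2.imwrite("pics/t1.png",cv2.resize(p[110:280,150:450],None,fx=2.6,fy=2.6))
E
```

```text
table z -0.4163639381753549 55.73514253754722
low ((467.53155517578125, 284.0551452636719), (50.979576110839844, 56.815799713134766), 2.571829080581665) 77.37625187045373 796
tall ((466.9339904785156, 198.19906616210938), (51.534175872802734, 45.972965240478516), 87.55398559570312) 102.4335926234886 691
wide ((450.7339782714844, 13.170293807983398), (61.85768508911133, 40.87248992919922), 80.13614654541016) 92.5061929159177 747
bottle ((452.9638671875, 104.77719116210938), (28.253501892089844, 28.211328506469727), 89.20804595947266) 70.57385400667081 120
stor ((461.9555358886719, 196.09622192382812), (260.09033203125, 71.30313110351562), 85.71803283691406)
reag ((598.1217651367188, 49.79759216308594), (113.04740142822266, 393.4692687988281), 3.293025255203247)
[array([602., 226.,   8.]), array([597.,  49.,  17.]), array([ 594., -126.,   15.])] obstacles: x min of tall stuff per y
-200 [672. 673.] 374.0
-150 [673. 674.] 375.0
-100 [728. 730.] 366.0
-50 [728. 730.] 367.0
0 [726. 727.] 368.0
50 [712. 738.] 357.0
100 [709. 710.] 219.0
150 [480. 487.] 225.0
200 [480. 481.] 232.0
250 [480. 483.] 237.0
```

View pics/t1.png

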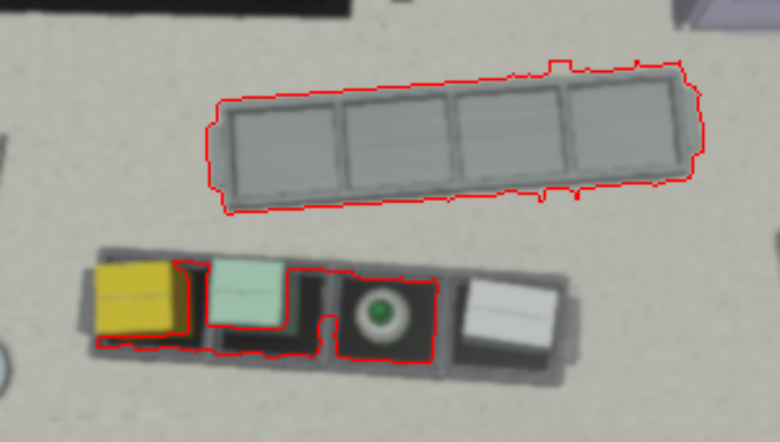

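Both racks show clearly in the crop; the reagent rack's body corners are about (220,101), (681,64), (690,180), (228,213). Next I'll refine the rack and bottle positions and check the wrist camera's mounting and the device at left.

```bash
python3 - <<'E'
from h import *
p=cv2.imread("pics/top0.png");d=np.load("pics/top0.npy");P=cloud("top",d)
f=lambda q:np.array(q)/2.6+[150,110]
c=cast("top",f([(220,101),(681,64),(690,180),(228,213)]),18)[:,:2];print(c.round(1),c.mean(0),np.linalg.norm(np.roll(c,-1,0)-c,axis=1))
dv=cast("top",f([(342,150),(454,140),(568,128)]),18)[:,:2];print("div",dv.round(1), np.diff(dv,axis=0))
# rim by depth
Z=P[...,2];m=(Z>11)&(Z<30);m[:128]=0;m[198:]=0;m[:,:225]=0;m[:,425:]=0
print(cv2.minAreaRect(P[m][:,:2].astype(np.float32)),m.sum())
hsv=cv2.cvtColor(p,cv2.COLOR_BGR2HSV)
m=((p.max(2)>110)).astype(np.uint8);m[:214]=0;m[246:]=0;m[:,:280]=0;m[:,314:]=0
k=max(cv2.findContours(cv2.morphologyEx(m,cv2.MORPH_CLOSE,np.ones((7,7))),0,1)[0],key=cv2.contourArea);(u,v),r=cv2.minEnclosingCircle(k)
print("bottle",u,v,r,cast("top",(u,v),75))
g=cv2.inRange(hsv,(40,80,30),(90,255,255));g[:214]=0;g[246:]=0;g[:,:280]=0;g[:,314:]=0
v,u=np.nonzero(g);print("cap",u.mean(),v.mean(),len(u),cast("top",(u.mean(),v.mean()),95))
print("device z",np.nanmax(P[110:250,0:70,2]),P[200,20])
print(np.array(camera_model("wrist")["hand_eye"]).round(2))
E
```

```text
[[ 629.5  235.1]
 [ 654.  -132. ]
 [ 559.7 -134.8]
 [ 538.9  227.5]] [595.50638922  48.95304724] [367.96800352  94.27563327 362.88176386  90.92939419]
div [[588.  138.1]
 [594.8  49.6]
 [603.1 -40.6]] [[  6.70977165 -88.4967758 ]
 [  8.3104827  -90.17216   ]]
((598.5887451171875, 50.48323059082031), (87.29256439208984, 387.5412292480469), 3.684736490249634) 2380
bottle 296.5710754394531 230.82701110839844 9.843707084655762 [[452.49418233 104.73618406  75.        ]]
cap 295.9 229.62 50 [[452.88215648 104.8277551   95.        ]]
device z 921.3495003429681 [522.78853015 648.81250066  52.98080283]
[[  -0.     -0.96   -0.28   69.75]
 [   1.     -0.     -0.      1.16]
 [   0.     -0.28    0.96 -142.91]
 [   0.      0.      0.      1.  ]]
```

```bash
cat > go.py <<'E'
from h import *
import sys
def go(*T):   # targets (x,y,z,yaw deg): shifts from the present pose in tool axes
    s=read_state();R0=Ro.from_quat(s["ee_rot"]);print("at",s["position"].round(1),"t",s["clock"],"F",s["contact_force"].round(1),"w",round(s["gripper_width"],1))
    for x,y,z,a in T:
        a=np.radians(a);X=[np.sin(a),-np.cos(a),0];Y=[-np.cos(a),-np.sin(a),0]
        R=Ro.from_matrix(np.array([X,Y,[0,0,-1]]).T)
        print((R0.inv().apply(np.array([x,y,z])-s["position"])/1000).round(3),(R0.inv()*R).as_rotvec().round(3))
go(*[tuple(map(float,a.split(","))) for a in sys.argv[1:]])
E
python3 go.py 467.5,284,180,2.6 467.5,284,35,2.6
```

```text
at [158.6 604.  230.3] t 0.1 F [ 0.1 -0.  -0.2] w 85.5
[0.38  0.231 0.051] [ 2.000e-03 -1.000e-03  1.269e+00]
[0.38  0.231 0.196] [ 2.000e-03 -1.000e-03  1.269e+00]
```

```bash
python3 -m handwheel '[[0.38,0.231,0.05,0.002,-0.001,1.269,1],[0.38,0.231,0.05,0.002,-0.001,1.269,1],[0.38,0.231,0.05,0.002,-0.001,1.269,1],[0.38,0.231,0.05,0.002,-0.001,1.269,1],[0.38,0.231,0.05,0.002,-0.001,1.269,1],[0.38,0.231,0.05,0.002,-0.001,1.269,1],[0.38,0.231,0.05,0.002,-0.001,1.269,1],[0.38,0.231,0.05,0.002,-0.001,1.269,1],[0.38,0.231,0.05,0.002,-0.001,1.269,1],[0.38,0.231,0.05,0.002,-0.001,1.269,1]]'; python3 go.py 467.5,284,180,2.6 467.5,284,35,2.6
python3 - <<'E'
from h import *
p,d=get_image("wrist");cv2.imwrite("pics/w1.png",p)
E
```

```text
clock: 1.35
position: [467.0, 285.5, 181.4]
ee_rot: [0.723, -0.69, -0.0, -0.001]
contact_force: [-0.5, 0.0, -0.1]
gripper_width: 85.3
grasp_force: 0.0
at [467.  285.5 181.4] t 1.35 F [-0.5  0.  -0.1] w 85.3
[ 0.001 -0.     0.001] [-0.001  0.002  0.001]
[ 0.002 -0.     0.146] [-0.001  0.002  0.001]
```

View pics/w1.png

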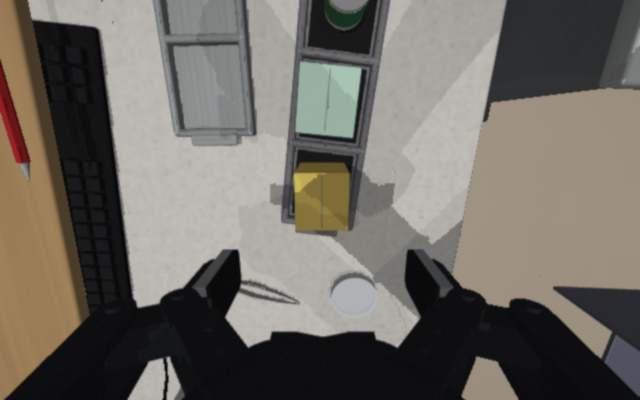

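The wrist view shows the yellow carton (322,200) centred between the fingers (240 and 410). I'll descend and grip it.

```bash
python3 -m handwheel '[[0.001,0,0.05,0,0,0,1],[0.001,0,0.1,0,0,0,1],[0.001,0,0.146,0,0,0,1],[0.001,0,0.146,0,0,0,1],[0.001,0,0.146,0,0,0,-1],[0.001,0,0.146,0,0,0,-1],[0.001,0,0.146,0,0,0,-1],[0.001,0,0.146,0,0,0,-1],[0.001,0,0.146,0,0,0,-1],[0.001,0,0.146,0,0,0,-1]]'
python3 go.py 467,285,175,2.6 606,-84.7,175,3.6
```

```text
clock: 2.65
position: [468.9, 285.3, 37.8]
ee_rot: [0.723, -0.691, -0.0, -0.003]
contact_force: [-1.6, 0.7, 7.2]
gripper_width: 49.5
grasp_force: 62.6
at [468.9 285.3  37.8] t 2.65 F [-1.6  0.7  7.2] w 49.5
[-0.001  0.001 -0.137] [-0.005  0.005  0.   ]
[ 0.375 -0.121 -0.139] [-0.005  0.005 -0.017]
```

```bash
python3 -m handwheel '[[-0.001,0.001,-0.06,0,0,0,-1],[-0.001,0.001,-0.12,0,0,0,-1],[-0.001,0.001,-0.139,0,0,0,-1],[0.06,-0.02,-0.139,0,0,-0.005,-1],[0.12,-0.04,-0.139,0,0,-0.01,-1],[0.18,-0.06,-0.139,0,0,-0.015,-1],[0.24,-0.08,-0.139,0,0,-0.017,-1],[0.3,-0.1,-0.139,0,0,-0.017,-1],[0.375,-0.121,-0.139,0,0,-0.017,-1],[0.375,-0.121,-0.139,0,0,-0.017,-1]]'
python3 go.py 606,-84.7,175,3.6 606,-84.7,36,3.6
python3 - <<'E'
from h import *
p,d=get_image("wrist");cv2.imwrite("pics/w2.png",p)
E
```

```text
clock: 3.9
position: [605.6, -88.9, 174.0]
ee_rot: [0.727, -0.686, -0.0, -0.001]
contact_force: [-0.0, -0.3, -0.8]
gripper_width: 49.2
grasp_force: 62.6
at [605.6 -88.9 174. ] t 3.9 F [-0.  -0.3 -0.8] w 49.2
[-0.004 -0.001 -0.001] [-0.001  0.002 -0.005]
[-0.004 -0.     0.138] [-0.001  0.002 -0.005]
```

View pics/w2.png

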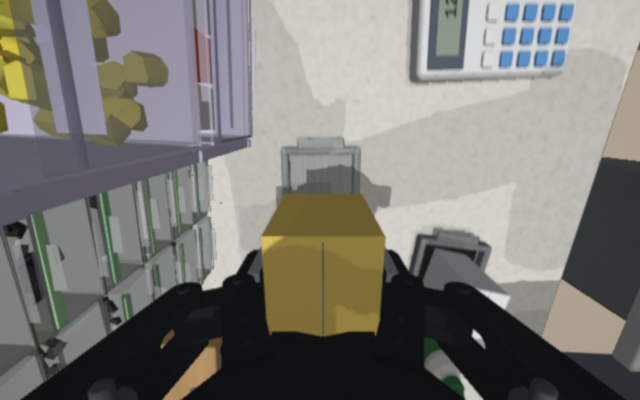

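The wrist view shows the carton held straight, with the rack's right end corners at about (282,148) and (360,148). I'll check those against my rack estimate.

```bash
python3 - <<'E'
from h import *
s=read_state();H=np.array(camera_model("wrist")["hand_eye"],float);K=np.array(camera_model("wrist")["K"])
R=Ro.from_quat(s["ee_rot"]).as_matrix()@H[:3,:3];c=s["position"]+Ro.from_quat(s["ee_rot"]).apply(H[:3,3])
for q in((282,148),(360,148)):
    r=R@np.linalg.inv(K)@[*q,1];print((c+r*(18-c[2])/r[2]).round(1))
a=.063;C=np.array([597.5,50])
for x in(43,-43):print("expected",(C+[x*np.cos(a)+184*np.sin(a),x*np.sin(a)-184*np.cos(a)]).round(1))
E
```

```text
[ 650.8 -132.9   18. ]
[ 568.4 -137.6   18. ]
expected [ 652.  -130.9]
expected [ 566.2 -136.3]
```

The corners agree within about 2 mm, so I'll lower, release and retreat.

```bash
python3 -m handwheel '[[-0.004,0,0.05,0,0,-0.005,-1],[-0.004,0,0.1,0,0,-0.005,-1],[-0.004,0,0.125,0,0,-0.005,-1],[-0.004,0,0.134,0,0,-0.005,-1],[-0.004,0,0.137,0,0,-0.005,-1],[-0.004,0,0.137,0,0,-0.005,-1]]'; python3 go.py 606,-84.7,175,3.6
```

```text
clock: 4.7
position: [606.1, -81.0, 38.1]
ee_rot: [0.731, -0.683, 0.0, -0.002]
contact_force: [-0.8, 0.1, -1.1]
gripper_width: 49.4
grasp_force: 62.7
at [606.1 -81.   38.1] t 4.7 F [-0.8  0.1 -1.1] w 49.4
[ 0.003 -0.    -0.137] [-0.003  0.002  0.005]
```

```bash
python3 -m handwheel '[[0.003,0,0.001,0,0,0,-1],[0.003,0,0.002,0,0,0,-1],[0.003,0,0.002,0,0,0,-1]]'; python3 -m handwheel '[[0,0,0,0,0,0,1],[0,0,0,0,0,0,1],[0,0,0,0,0,0,1],[0,0,0,0,0,0,1],[0,0,-0.04,0,0,0,1],[0,0,-0.08,0,0,0,1],[0,0,-0.14,0,0,0,1],[0,0,-0.14,0,0,0,1]]';python3 go.py 467,198,180,-2.4  467,198,52,-2.4
```

```text
clock: 5.08
position: [606.0, -84.6, 35.9]
ee_rot: [0.73, -0.683, 0.0, -0.001]
contact_force: [-0.7, -0.5, 4.1]
gripper_width: 49.4
grasp_force: 63.3
clock: 6.08
position: [608.7, -84.6, 180.9]
ee_rot: [0.731, -0.683, 0.004, -0.005]
contact_force: [-0.2, 0.2, -0.2]
gripper_width: 85.5
grasp_force: 0.0
at [608.7 -84.6 180.9] t 6.075 F [-0.2  0.2 -0.2] w 85.5
[-0.292  0.122 -0.   ] [-0.013  0.002  0.11 ]
[-0.291  0.124  0.128] [-0.013  0.002  0.11 ]
```

```bash
python3 -m handwheel '[[-0.06,0.025,0,0,0,0.03,1],[-0.12,0.05,0,0,0,0.06,1],[-0.18,0.075,0,0,0,0.09,1],[-0.24,0.1,0,0,0,0.11,1],[-0.292,0.124,0,0,0,0.11,1],[-0.292,0.124,0,0,0,0.11,1],[-0.292,0.124,0,0,0,0.11,1],[-0.292,0.124,0,0,0,0.11,1]]';python3 go.py   467,198,52,-2.4
python3 - <<'E'
from h import *
for n in("top","wrist"):
    p,d=get_image(n);cv2.imwrite(f"pics/{n}3.png",p)
t=cv2.imread("pics/top3.png");w=cv2.imread("pics/wrist3.png");cv2.imwrite("pics/c3.png",np.hstack([t[110:280,150:450],cv2.resize(w,(480,300))[:170]]))
cv2.imwrite("pics/c3.png",np.hstack([cv2.resize(t[100:290,150:450],(400,253)),cv2.resize(w,(400,253))]))
E
```

```text
clock: 7.08
position: [462.4, 197.4, 174.8]
ee_rot: [-0.691, 0.723, 0.0, 0.001]
contact_force: [0.6, 0.2, 0.4]
gripper_width: 85.3
grasp_force: 0.0
at [462.4 197.4 174.8] t 7.075 F [0.6 0.2 0.4] w 85.3
[-0.001 -0.005  0.123] [-0.     0.001 -0.003]
```

View pics/c3.png

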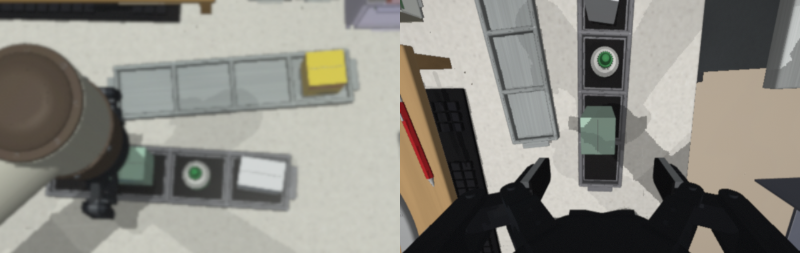

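The yellow carton stands in the rightmost bay at (326,72), and the green carton sits under the gripper. I'll grip the green one.

```bash
python3 -m handwheel '[[-0.001,-0.005,0.05,0,0,-0.003,1],[-0.001,-0.005,0.1,0,0,-0.003,1],[-0.001,-0.005,0.123,0,0,-0.003,1],[-0.001,-0.005,0.123,0,0,-0.003,1],[-0.001,-0.005,0.123,0,0,-0.003,-1],[-0.001,-0.005,0.123,0,0,-0.003,-1],[-0.001,-0.005,0.123,0,0,-0.003,-1],[-0.001,-0.005,0.123,0,0,-0.003,-1],[-0.001,-0.005,0.123,0,0,-0.003,-1],[-0.001,-0.005,0.123,0,0,-0.003,-1]]'
python3 go.py 467,198,190,-2.4 600.3,5,190,3.6
```

```text
clock: 8.43
position: [468.2, 200.2, 53.7]
ee_rot: [-0.693, 0.721, 0.0, 0.003]
contact_force: [-1.1, -0.1, 6.3]
gripper_width: 44.6
grasp_force: 61.7
at [468.2 200.2  53.7] t 8.425 F [-1.1 -0.1  6.3] w 44.6
[ 0.002  0.001 -0.136] [-0.003  0.004  0.003]
[ 0.189 -0.14  -0.137] [-0.004  0.004 -0.102]
```

```bash
python3 -m handwheel '[[0.001,0.001,-0.06,0,0,0,-1],[0.001,0.001,-0.12,0,0,0,-1],[0.001,0.001,-0.137,0,0,0,-1],[0.045,-0.035,-0.137,0,0,-0.03,-1],[0.09,-0.07,-0.137,0,0,-0.06,-1],[0.14,-0.105,-0.137,0,0,-0.09,-1],[0.188,-0.14,-0.137,0,0,-0.102,-1],[0.188,-0.14,-0.137,0,0,-0.102,-1],[0.188,-0.14,-0.137,0,0,-0.102,-1],[0.188,-0.14,-0.137,0,0,-0.102,-1]]'
python3 go.py 600.3,6,52,3.6
```

```text
clock: 9.68
position: [598.8, 6.7, 189.0]
ee_rot: [0.729, -0.684, -0.001, -0.001]
contact_force: [-0.5, 0.6, -0.5]
gripper_width: 44.5
grasp_force: 61.8
at [598.8   6.7 189. ] t 9.675 F [-0.5  0.6 -0.5] w 44.5
[ 0.001 -0.001  0.137] [-0.001  0.002  0.001]
```

```bash
python3 -m handwheel '[[0.001,-0.001,0.05,0,0,0.001,-1],[0.001,-0.001,0.1,0,0,0.001,-1],[0.001,-0.001,0.125,0,0,0.001,-1],[0.001,-0.001,0.134,0,0,0.001,-1],[0.001,-0.001,0.136,0,0,0.001,-1],[0.001,-0.001,0.136,0,0,0.001,-1]]';python3 go.py 600.3,6,51.7,3.6
```

```text
clock: 10.42
position: [601.5, 5.6, 54.3]
ee_rot: [0.729, -0.685, 0.0, -0.002]
contact_force: [-1.2, 1.1, -0.1]
gripper_width: 44.1
grasp_force: 61.8
at [601.5   5.6  54.3] t 10.425 F [-1.2  1.1 -0.1] w 44.1
[-0.     0.001  0.003] [-0.004  0.002 -0.001]
```

```bash
python3 -m handwheel '[[0,0.001,0.001,0,0,0,-1],[0,0.001,0.0025,0,0,0,-1],[0,0.001,0.0025,0,0,0,-1]]'; python3 -m handwheel '[[0,0,0,0,0,0,1],[0,0,0,0,0,0,1],[0,0,0,0,0,0,1],[0,0,0,0,0,0,1],[0,0,-0.04,0,0,0,1],[0,0,-0.08,0,0,0,1],[0,0,-0.135,0,0,0,1],[0,0,-0.135,0,0,0,1]]';python3 go.py 453,105,187,0 453,105,42,0
```

```text
clock: 10.8
position: [600.1, 5.0, 51.7]
ee_rot: [0.728, -0.685, 0.0, -0.002]
contact_force: [-2.1, 0.1, 5.8]
gripper_width: 44.7
grasp_force: 62.1
clock: 11.8
position: [602.5, 5.1, 190.9]
ee_rot: [0.729, -0.685, 0.003, -0.005]
contact_force: [-0.1, 0.7, -1.3]
gripper_width: 85.4
grasp_force: 0.0
at [602.5   5.1 190.9] t 11.8 F [-0.1  0.7 -1.3] w 85.4
[-0.109  0.143  0.002] [-0.012  0.003  0.062]
[-0.108  0.145  0.147] [-0.012  0.003  0.062]
```

```bash
python3 -m handwheel '[[-0.04,0.05,0,0,0,0.02,1],[-0.08,0.1,0,0,0,0.04,1],[-0.108,0.144,0,0,0,0.062,1],[-0.108,0.144,0,0,0,0.062,1],[-0.108,0.144,0,0,0,0.062,1],[-0.108,0.144,0,0,0,0.062,1]]';python3 go.py   453,105,42,0
python3 - <<'E'
from h import *
p,d=get_image("wrist");cv2.imwrite("pics/w4.png",p)
E
```

```text
clock: 12.55
position: [450.0, 103.5, 185.1]
ee_rot: [-0.706, 0.708, 0.0, 0.001]
contact_force: [0.2, 0.0, -0.4]
gripper_width: 85.6
grasp_force: 0.0
at [450.  103.5 185.1] t 12.55 F [ 0.2  0.  -0.4] w 85.6
[-0.001 -0.003  0.143] [-0.001  0.002 -0.002]
```

View pics/w4.png

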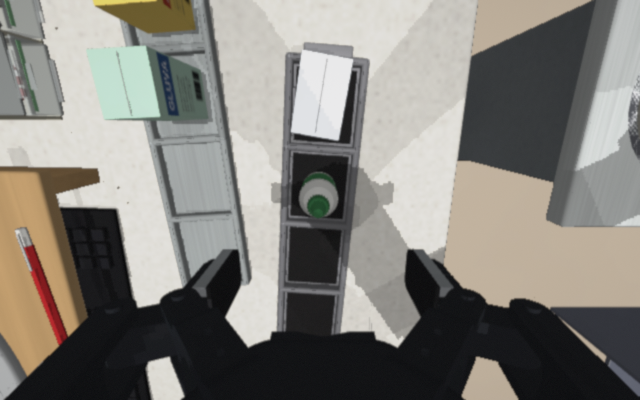

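The bottle (318,200) is centred between the fingers, and the two moved cartons stand in their bays. I'll grip the bottle.

```bash
python3 -m handwheel '[[-0.001,-0.003,0.05,0,0,-0.002,1],[-0.001,-0.003,0.1,0,0,-0.002,1],[-0.001,-0.003,0.13,0,0,-0.002,1],[-0.001,-0.003,0.143,0,0,-0.002,1],[-0.001,-0.003,0.143,0,0,-0.002,-1],[-0.001,-0.003,0.143,0,0,-0.002,-1],[-0.001,-0.003,0.143,0,0,-0.002,-1],[-0.001,-0.003,0.143,0,0,-0.002,-1],[-0.001,-0.003,0.143,0,0,-0.002,-1],[-0.001,-0.003,0.143,0,0,-0.002,-1]]'
python3 go.py 453,105,180,0 594.7,95,180,3.6
```

```text
clock: 13.85
position: [453.5, 105.6, 44.0]
ee_rot: [0.708, -0.706, 0.0, -0.003]
contact_force: [-0.2, -0.9, 5.4]
gripper_width: 36.3
grasp_force: 60.0
at [453.5 105.6  44. ] t 13.85 F [-0.2 -0.9  5.4] w 36.3
[ 0.    -0.    -0.136] [-0.004  0.003  0.002]
[ 0.01  -0.142 -0.135] [-0.004  0.003 -0.061]
```

```bash
python3 -m handwheel '[[0,0,-0.03,0,0,0,-1],[0,0,-0.08,0,0,0,-1],[0,0,-0.136,0,0,0,-1],[0,0,-0.136,0,0,0,-1]]'
python3 - <<'E'
from h import *
p,d=get_image("wrist");q,d=get_image("scene");cv2.imwrite("pics/w5.png",np.hstack([cv2.resize(p,(400,250)),cv2.resize(q[130:330,160:480],(400,250))]))
E
python3 go.py 594.7,95,180,3.6
```

```text
clock: 14.35
position: [454.7, 106.2, 183.4]
ee_rot: [0.708, -0.706, 0.001, -0.007]
contact_force: [-0.3, -0.0, -1.5]
gripper_width: 36.2
grasp_force: 60.5
at [451.6 104.8 178.7] t 14.45 F [ 0.4 -0.6 -1.8] w 36.5
[ 0.01  -0.143 -0.001] [-0.002  0.003 -0.062]
```

View pics/w5.png

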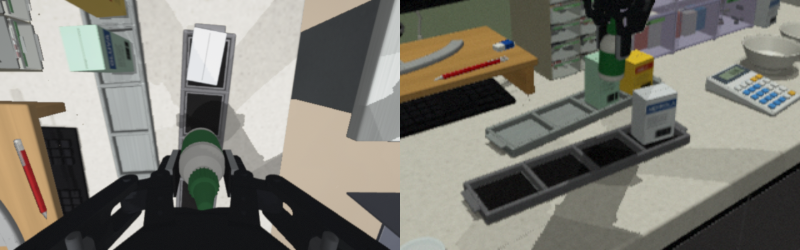

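The bottle is lifted and upright between the pads, and the wide carton is undisturbed. I'll carry the bottle over to the second bay from the left.

```bash
python3 -m handwheel '[[0.003,-0.04,0,0,0,-0.02,-1],[0.006,-0.08,0,0,0,-0.04,-1],[0.01,-0.12,0,0,0,-0.06,-1],[0.01,-0.142,0,0,0,-0.062,-1],[0.01,-0.142,0,0,0,-0.062,-1],[0.01,-0.142,0,0,0,-0.062,-1]]';python3 go.py 594.7,95,42,3.6
```

```text
clock: 15.2
position: [592.7, 94.7, 176.9]
ee_rot: [0.729, -0.685, -0.001, 0.001]
contact_force: [-0.1, -0.4, -0.7]
gripper_width: 36.2
grasp_force: 60.5
at [592.7  94.7 176.9] t 15.2 F [-0.1 -0.4 -0.7] w 36.2
[-0.    -0.002  0.135] [ 0.003  0.001 -0.   ]
```

```bash
python3 -m handwheel '[[0,-0.001,0.05,0,0,0,-1],[0,-0.001,0.1,0,0,0,-1],[0,-0.001,0.125,0,0,0,-1],[0,-0.001,0.132,0,0,0,-1],[0,-0.001,0.134,0,0,0,-1],[0,-0.001,0.134,0,0,0,-1],[0,-0.001,0.134,0,0,0,-1]]';python3 go.py 594.7,95,42,3.6
```

```text
clock: 16.08
position: [595.9, 95.5, 45.9]
ee_rot: [0.729, -0.684, 0.0, -0.002]
contact_force: [0.3, 0.1, -0.5]
gripper_width: 36.5
grasp_force: 60.5
at [595.9  95.5  45.9] t 16.075 F [ 0.3  0.1 -0.5] w 36.5
[0.    0.001 0.004] [-0.003  0.003  0.   ]
```

```bash
python3 -m handwheel '[[0,0.001,0.002,0,0,0,-1],[0,0.001,0.004,0,0,0,-1],[0,0.001,0.004,0,0,0,-1]]'; python3 go.py 594.7,95,42,3.6
```

```text
clock: 16.45
position: [594.5, 95.1, 42.1]
ee_rot: [0.729, -0.684, -0.0, -0.001]
contact_force: [-2.3, -0.5, 6.7]
gripper_width: 36.2
grasp_force: 61.3
at [594.5  95.1  42.1] t 16.45 F [-2.3 -0.5  6.7] w 36.2
[ 0. -0.  0.] [-0.002  0.001  0.001]
```

```bash
python3 -m handwheel '[[0,0,0,0,0,0,1],[0,0,0,0,0,0,1],[0,0,0,0,0,0,1],[0,0,0,0,0,0,1],[0,0,-0.03,0,0,0,1],[0,0,-0.08,0,0,0,1],[0,0,-0.14,0,0,0,1],[0,0,-0.14,0,0,0,1]]';python3 go.py 450.7,13,182,-9.9
```

```text
clock: 17.45
position: [597.4, 95.9, 186.7]
ee_rot: [0.729, -0.684, 0.003, -0.006]
contact_force: [-0.1, 0.0, -1.3]
gripper_width: 85.5
grasp_force: 0.0
at [597.4  95.9 186.7] t 17.45 F [-0.1  0.  -1.3] w 85.5
[0.073 0.152 0.002] [-0.012  0.006  0.237]
```

```bash
python3 -m handwheel '[[0.025,0.05,0,0,0,0.08,1],[0.05,0.1,0,0,0,0.16,1],[0.073,0.151,0,0,0,0.237,1],[0.073,0.151,0,0,0,0.237,1],[0.073,0.151,0,0,0,0.237,1],[0.073,0.151,0,0,0,0.237,1]]';python3 go.py 450.7,13,45,-9.9
python3 - <<'E'
from h import *
p,d=get_image("wrist");q,d=get_image("top");cv2.imwrite("pics/w6.png",np.hstack([cv2.resize(p,(400,250)),cv2.resize(q[100:290,150:454],(400,250))]))
E
```

```text
clock: 18.2
position: [449.2, 13.1, 180.1]
ee_rot: [-0.643, 0.766, 0.0, 0.001]
contact_force: [-0.8, 0.5, 0.1]
gripper_width: 85.4
grasp_force: 0.0
at [449.2  13.1 180.1] t 18.2 F [-0.8  0.5  0.1] w 85.4
[ 0.    -0.001  0.135] [-0.001  0.002 -0.001]
```

View pics/w6.png

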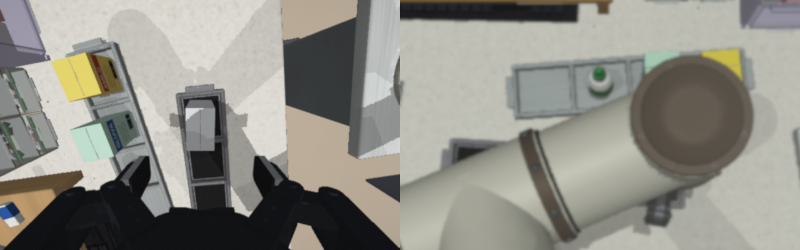

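The wide carton (200,130) is square to the fingers, and the bottle stands in its bay at (600,80). I'll grip the wide carton.

```bash
python3 -m handwheel '[[0,-0.001,0.05,0,0,0,1],[0,-0.001,0.1,0,0,0,1],[0,-0.001,0.135,0,0,0,1],[0,-0.001,0.135,0,0,0,1],[0,-0.001,0.135,0,0,0,-1],[0,-0.001,0.135,0,0,0,-1],[0,-0.001,0.135,0,0,0,-1],[0,-0.001,0.135,0,0,0,-1],[0,-0.001,0.135,0,0,0,-1],[0,-0.001,0.135,0,0,0,-1],[0,-0.001,0.135,0,0,0,-1]]' | tail -8
python3 go.py 589,185,205,3.6
```

```text
at [449.  13. 180.] t 18.3 F [ 0.9  0.  -0.6] w 85.2
[-0.194 -0.108 -0.025] [-0.     0.002 -0.236]invalid input
```

```bash
python3 -m handwheel '[[0,-0.001,0.05,0,0,0,1],[0,-0.001,0.1,0,0,0,1],[0,-0.001,0.135,0,0,0,1],[0,-0.001,0.135,0,0,0,1],[0,-0.001,0.135,0,0,0,-1],[0,-0.001,0.135,0,0,0,-1],[0,-0.001,0.135,0,0,0,-1],[0,-0.001,0.135,0,0,0,-1],[0,-0.001,0.135,0,0,0,-1],[0,-0.001,0.135,0,0,0,-1]]'
python3 go.py 589,185,205,3.6
```

```text
clock: 19.55
position: [450.3, 13.0, 46.8]
ee_rot: [-0.643, 0.766, -0.0, 0.002]
contact_force: [-0.7, 0.9, 6.5]
gripper_width: 39.8
grasp_force: 60.3
at [450.3  13.   46.8] t 19.55 F [-0.7  0.9  6.5] w 39.8
[-0.194 -0.107 -0.157] [-0.004  0.003 -0.236]
```

```bash
python3 -m handwheel '[[0,0,-0.06,0,0,0,-1],[0,0,-0.12,0,0,0,-1],[0,0,-0.157,0,0,0,-1],[-0.05,-0.03,-0.157,0,0,-0.08,-1],[-0.1,-0.06,-0.157,0,0,-0.16,-1],[-0.15,-0.085,-0.157,0,0,-0.236,-1],[-0.194,-0.106,-0.157,0,0,-0.236,-1],[-0.194,-0.106,-0.157,0,0,-0.236,-1],[-0.194,-0.106,-0.157,0,0,-0.236,-1],[-0.194,-0.106,-0.157,0,0,-0.236,-1]]'
python3 go.py 589,185,45,3.6
```

```text
clock: 20.8
position: [586.4, 184.1, 203.1]
ee_rot: [0.728, -0.685, -0.0, -0.001]
contact_force: [0.4, 0.3, -0.5]
gripper_width: 39.5
grasp_force: 60.6
at [586.4 184.1 203.1] t 20.8 F [ 0.4  0.3 -0.5] w 39.5
[-0.    -0.003  0.158] [-0.001  0.002 -0.002]
```

```bash
python3 -m handwheel '[[0,-0.002,0.05,0,0,0,-1],[0,-0.002,0.1,0,0,0,-1],[0,-0.002,0.145,0,0,0,-1],[0,-0.002,0.155,0,0,0,-1],[0,-0.002,0.157,0,0,0,-1],[0,-0.002,0.157,0,0,0,-1],[0,-0.002,0.157,0,0,0,-1]]'
python3 go.py 589,185,44.8,3.6
```

```text
clock: 21.68
position: [590.2, 186.0, 47.7]
ee_rot: [0.729, -0.685, 0.0, -0.003]
contact_force: [-1.0, -0.0, -1.0]
gripper_width: 39.8
grasp_force: 60.7
at [590.2 186.   47.7] t 21.675 F [-1. -0. -1.] w 39.8
[0.001 0.001 0.003] [-0.004  0.003 -0.001]
```

```bash
python3 -m handwheel '[[0.001,0.001,0.0015,0,0,0,-1],[0.001,0.001,0.003,0,0,0,-1],[0.001,0.001,0.003,0,0,0,-1]]'; python3 -m handwheel '[[0,0,0,0,0,0,1],[0,0,0,0,0,0,1],[0,0,0,0,0,0,1],[0,0,0,0,0,0,1],[0,0,-0.04,0,0,0,1],[0,0,-0.08,0,0,0,1],[0,0,-0.14,0,0,0,1],[0,0,-0.18,0,0,0,1]]'; python3 go.py 350,340,260,3.6
```

```text
clock: 22.05
position: [588.6, 184.6, 44.8]
ee_rot: [0.729, -0.685, 0.0, -0.001]
contact_force: [-2.2, -0.5, 8.2]
gripper_width: 38.8
grasp_force: 61.5
clock: 23.05
position: [588.7, 184.3, 225.9]
ee_rot: [0.729, -0.685, 0.0, -0.003]
contact_force: [0.5, 0.5, 0.1]
gripper_width: 85.8
grasp_force: 0.0
at [588.7 184.3 225.9] t 23.05 F [0.5 0.5 0.1] w 85.8
[-0.17   0.228 -0.035] [-0.004  0.003 -0.001]
```

```bash
python3 -m handwheel '[[-0.17,0.228,-0.035,0,0,0,1],[-0.17,0.228,-0.035,0,0,0,1],[-0.17,0.228,-0.035,0,0,0,1],[-0.17,0.228,-0.035,0,0,0,1],[-0.17,0.228,-0.035,0,0,0,1],[-0.17,0.228,-0.035,0,0,0,1],[-0.17,0.228,-0.035,0,0,0,1]]'
python3 - <<'E'
from h import *
p,d=get_image("scene");q,dq=get_image("top");cv2.imwrite("pics/f.png",np.vstack([cv2.resize(p[140:300,190:430],(600,300)),cv2.resize(q[115:260,170:460],(600,300))]))
P=cloud("top",dq);Z=P[...,2]
a=.063;C=np.array([597.5,50])
for n,yb,h in(("low",-135,76),("tall",-45,101),("bottle",45,75),("wide",135,91)):
    b=C+[-yb*np.sin(a),yb*np.cos(a)]
    m=((np.hypot(P[...,0]-b[0],P[...,1]-b[1])<45)&(abs(Z-h)<8)).astype(np.uint8)
    k=max(cv2.findContours(m,0,1)[0],key=cv2.contourArea).reshape(-1,2)
    r=cv2.minAreaRect(cast("top",k,h)[:,:2].astype(np.float32));print(n,b.round(),np.round(r[0],1),np.round(r[1]),round(r[2],1),np.median(Z[m>0]).round(1))
E
```

```text
clock: 23.92
position: [350.0, 339.4, 257.7]
ee_rot: [0.729, -0.685, -0.0, -0.001]
contact_force: [0.2, 0.4, 0.0]
gripper_width: 85.3
grasp_force: 0.0
low [606. -85.] [604.  -83.7] [53. 56.] 4.0 75.5
tall [600.   5.] [598.7   4.3] [47. 50.] 2.9 100.4
bottle [595.  95.] [589.2  95.4] [27. 20.] 89.1 69.6
wide [589. 185.] [587.5 184. ] [42. 63.] 4.0 90.4
```

View pics/f.png

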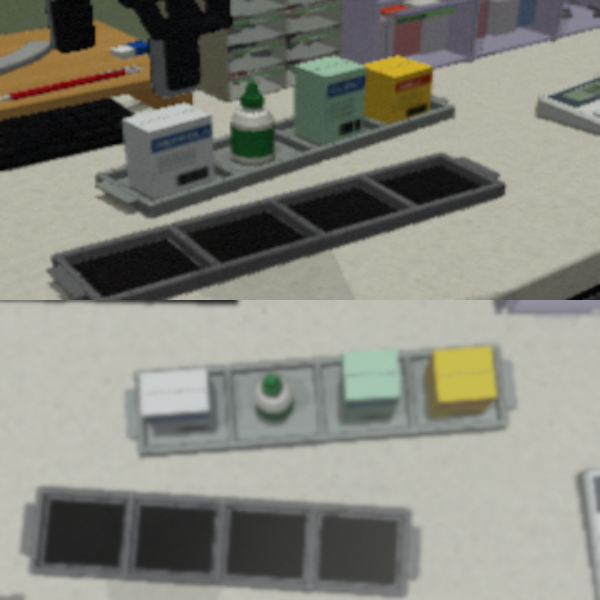

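All four stand upright in their own bays, in the order white, bottle, green, yellow from the left. Their tops are at the expected heights and the gripper is clear.

```bash
python3 -c "from bench import *;print(job_done())"
```

```text
the job is handed in; nothing more can be done
None
```

All four goods stand upright in the steel rack in reverse order (from the left: wide carton, bottle, tall carton, low carton), and the job is handed in at about 24 s on the robot's clock.

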